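# Close up the stockroom lock cage

### The job

Close up the small lock cage on the packing bench: first push the protruding cardboard bin fully home into the cage, then swing the cage door shut until its roller catch snaps, and last press the padlock's raised shackle down until it clicks and stays down. Leave the left-hand bin, the tape roll, the carton and the tub where they are, and take the robot's hand away at the end.

Things in the scene. Friction and masses are not known exactly. Their poses are not given: they have to be found in the camera images.
- cage: Fixed pale-blue steel cage, 260 wide (y) x 196 deep (x) x 150 mm high, roof of bars, yawed up to 0.25 rad. Origin: middle of the front lower edge, on the bench. Own +x: from the open front to the back; +y: to the hinge side. Floor top 6 mm over the bench; inner faces of the side walls at y = +-126 mm, of the back wall at x = 192 mm.
- bin: Bin to push home: cardboard, red, blue and white goods, 184 (x) x 100 (y) x 90 mm high, 0.35-0.7 kg. Origin: centre of underside; front face 92 mm before it. Stands on the cage floor, y about -55 mm in the cage frame, its front 55-80 mm out of the cage. Home: back touches the back wall, origin at x = 100 mm in the cage frame, front 8 mm inside. Slides at a few newtons.
- left_bin: A like bin with green, white and grey goods, already home in the left half of the cage; leave alone. Origin: centre of its underside.
- door (a joint): Angle of the cage door, rad: 0 shut, grows as it swings out of the front; starts at 1.1 to 1.6, stop at 1.8, stays where left. Near 0.08 rad its nose meets the sprung roller: about 7 N at the free edge (10 N at 170 mm from the hinge) pushes it on to 0.03 rad, where the roller snaps it to 0 and holds it.
- door_hinge (a point): Point on the vertical hinge axis at the door's top edge; in the cage frame at (-6, 130, 148) mm. Site axes turn with the door: x is normal to it, from the outer to the inner face; -y runs along it to the free edge. The pale-blue panel is 258 mm wide and 12 mm thick (outer face 6 mm from the axis), from 12 to 148 mm above the bench; a yellow card marks the outer face.
- door_edge (a point): Top free corner of the door on its outer face, 260 mm from the hinge axis. A flat steel tab with a hole, 100 mm above the bench, sticks 52 mm out beyond the free edge; shut, it lies over the padlock body. The door's nose, 125 mm above the bench, sticks 36 mm out of the inner face, 28 mm from the free edge.
- shackle (a joint): How far the padlock shackle is pressed, m: 0 raised (open), 0.015 fully down. It springs back up unless pressed past about 0.009, which takes up to 16 N; then the hidden pawl snaps it down and keeps it. Its free leg goes through the hole of the shut door's tab.
- shackle_top (a point): Middle of the top of the shackle's bow (8 mm steel bar; bow 36 mm wide along the cage's x, flat for 14 mm). In the cage frame at x = 14, y = -165 mm; 145 mm above the bench when raised, 130 mm when down. The brass padlock body below (50 x 28 x 45 mm, top 95 mm above the bench) is fixed on a ledge of the cage.
- tape: Roll of brown packing tape lying flat, 104 mm across, 48 mm high; leave alone. Origin: centre of its underside.
- carton: Closed cardboard carton, 130 x 100 x 85 mm high; leave alone. Origin: centre of its underside.
- tub: Turquoise open tub with two black side handles, 130 mm across without them, 110 mm high; leave alone. Origin: centre of its underside.
There are look-alikes about, which are no part of the job. What is shaped like the bin but purple is not meant.

How it is judged:
By the outcome, as a careful person would: the job done as asked, in the order asked, and still so for the second after the job is handed in, with the robot touching nothing.
It also fails if it takes over 59 s, if anything falls off the work surface, if the arm or the gripper's body presses on something with over 40 N, if the wrist force passes 120 N, or if a joint passes its speed limit or range.

### The arm

A 6-joint arm with a two-finger parallel gripper is mounted at the origin on the work surface. World frame = base frame: x ahead of the robot, y to its left, z up, the work surface at z = 0. Lengths are in m, angles in rad, forces in N, time in s.
With the tool pointing down it reaches from about 0.35 to 0.775 m from the base axis. Payload 7.3 kg.
Tool frame: the origin (TCP) lies between the finger pads; the fingertips stand 8 mm ahead of it and the grasp point (between the pads) lies 11 mm behind it (robot.nose_length is the distance from the TCP to the fingertips, in m); z points along the fingers, y is the line along which they close (so a half turn about z gives the same grasp; the last joint's range is limited). The gripper opens to 92 mm and grips with 3 to 60 N. Pads are 19 mm wide; open, the fingers measure 130 mm over their backs; the gripper's body (75 mm by 190 mm) begins 47 mm behind the grasp point.
Start: joints at [-1.445, 0.342, 1.524, -0, 1.275, -0.146], TCP at [0.141, -0.506, 0.235] pointing down, gripper open.
Joint ranges: [-2.53, 2.53], [-0.77, 2.02], [0.04, 2.7], [-1, 4.14], [0.28, 2.66], [-3.11, 3.11]. Speed limits (rad/s): [2.57, 2.57, 3.14, 3.14, 3.14, 3.14].

### API

Orientations are given as [roll, pitch, yaw] about the fixed x, y, z axes, in that order (R = Rz(yaw) Ry(pitch) Rx(roll)).
In Python, from cell import robot gives the robot as it stands. The module is installed in compiled form; this text tells all that it offers.
- The arm moves only by the shell command python3 -m jog 'ROWS' [FORCE]. ROWS is JSON, a list that holds one entry, the list of rows, each a list of 5 numbers: the gripper's target within -1 to 1 (fully open at 1, half-way at 0, shut at -1), then the shift along the tool's x, y, z in m, then the turn about the tool's z in rad. A call has 1 to 5 rows; each row is the pose to reach, as a shift and turn from the pose commanded when the call began, along the tool's axes at that moment; what a row does not reach only later rows make up. A row lasts 1/12 s, in which the tool goes at most 41.7 mm and 7.16 degrees, less where a joint would pass 70% of its speed; a pose out of reach is approached as far as the arm can. A call with a gripper value outside its range is refused whole. The fingers move at their own pace and stop on an object; FORCE is the grip in N (left out, the last holds). Time passes only in rows, so rows that repeat a pose let the fingers close. It gives the time, the measured TCP pose, the force, the opening and the grip force at its end, in the units of the state.
- robot.observe(): the state, without advancing time (a new reading comes with each control period).
- robot.read_camera(name): name is "scene" or "top"; returns the picture (384x512x3 uint8, red, green, blue); there is no depth.
- robot.camera_model(name): a dict with "camera_matrix" (3x3 intrinsics, pixels), "position" and "attitude" of the camera in the world. Camera axes: x right, y down, z forward; pixel columns grow to the right and rows downward; lengths in m; the calibration is good to about 2 mm. A picture is of the moment at which its call begins. camera_model takes no time and is no camera call.
- robot.hand_in(): hands the job in; it is judged then, once.
The state is a dict: "time": time; "qpos": joint angles; "qvel": joint speeds; "joint_efforts": joint torques, N m; "tool_pos": TCP position; "tool_rot": TCP orientation; "contact_force": force on the tool from outside, world axes, zero at the start; "torque": the same for the moment, N m; "opening": finger opening in m; "grip_force": force on a finger pad.
Only numpy, scipy, OpenCV 4.12 (cv2) and the standard library are available. Lean on these libraries where they do the work, as an engineer would, in place of code of your own. Each camera call takes 0.05 s, during which the arm holds its last target. There are 200 camera calls.

## Working session

There is one attempt and no reset: what is moved stays moved. The work goes in short steps, Python scripts to look and compute and a shell command to move; the robot and the scene stay as the last step left them, time stands still between calls to the robot, and variables do not carry over. Pictures are saved under pics/ and viewed, at most 10 in all, crops included, and the job is handed in when it is done.

```bash
mkdir -p pics
cat > h.py <<'E'
import numpy as np, cv2
from cell import robot
from scipy.spatial.transform import Rotation as R
def cam(n):
    m=robot.camera_model(n); A=np.array(m["attitude"],float)
    A=A if A.shape==(3,3) else (R.from_quat(A).as_matrix() if A.size==4 else R.from_euler('xyz',A).as_matrix())
    return np.array(m["camera_matrix"]),np.array(m["position"]),A
def ray(n,u,v,z):
    K,p,A=cam(n); d=A@np.linalg.solve(K,[u,v,1.]); return p+d*(z-p[2])/d[2]
def proj(n,P):
    K,p,A=cam(n); q=K@(A.T@(np.array(P)-p)); return q[:2]/q[2]
def shot(n,f):
    im=robot.read_camera(n)[:,:,::-1].copy(); cv2.imwrite(f'pics/{f}.png',im); return im
E
python3 - <<'E'
from h import *
for n in("scene","top"):
    print(robot.camera_model(n)); shot(n,n+'0')
print(robot.observe())
E
```

```text
{'camera_matrix': array([[355.27784564,   0.        , 253.34083376],
       [  0.        , 355.27784564, 189.52555631],
       [  0.        ,   0.        ,   1.        ]]), 'position': array([ 1.12361892, -0.63679564,  1.03502039]), 'attitude': array([-2.38522483,  0.01390861,  0.65610975])}
{'camera_matrix': array([[474.53980926,   0.        , 249.48393945],
       [  0.        , 474.53980926, 189.40293073],
       [  0.        ,   0.        ,   1.        ]]), 'position': array([0.45584228, 0.01556799, 1.46169054]), 'attitude': array([-3.0507937 , -0.00341788, -1.55377146])}
{'time': 0.1, 'qpos': array([-1.44495092e+00,  3.42615557e-01,  1.52490715e+00, -1.90791155e-05,
        1.27543127e+00, -1.45983182e-01]), 'qvel': array([ 4.45599267e-05, -2.23844235e-03, -1.71337933e-03, -1.02991968e-03,
        8.05307202e-04,  1.41247207e-03]), 'joint_efforts': array([ 1.35008308e-03, -4.32004595e+01, -2.44693887e+01,  7.18998467e-02,
        5.25565655e-02, -4.03497711e-05]), 'tool_pos': array([ 0.14093818, -0.50535827,  0.23413893]), 'tool_rot': array([-3.14024315e+00, -1.79974611e-04,  2.71834034e-01]), 'contact_force': array([-0.49889895, -0.10595801,  0.38343884]), 'torque': array([ 0.01533207, -0.032021  ,  0.01309278]), 'grip_force': 0.0, 'opening': 0.09175238847589264}
```

View pics/scene0.png

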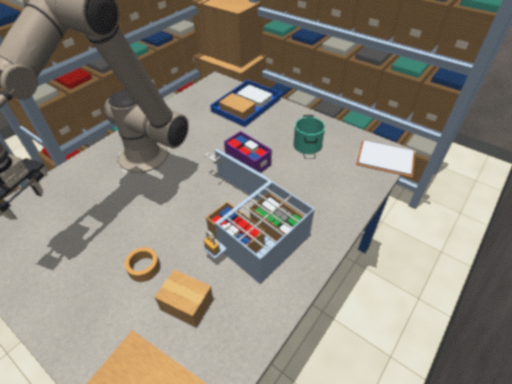

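View pics/top0.png

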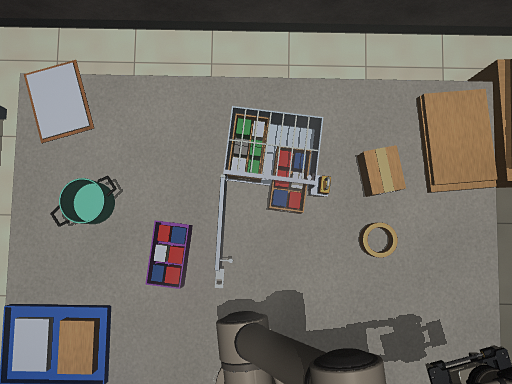

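The views show the cage centred at about (272,145) in the top image. The red/blue bin sticks out at (288,198), the door runs from (222,178) to (219,285), and the padlock is at (324,185). Next I'll enlarge that area.

Run:
```python
import cv2
a=cv2.imread('pics/top0.png')[95:295,205:345]
cv2.imwrite('pics/c1.png',cv2.resize(a[:140],None,fx=4.2,fy=4.2,interpolation=cv2.INTER_CUBIC))
```

```text
(no output)
```

View pics/c1.png

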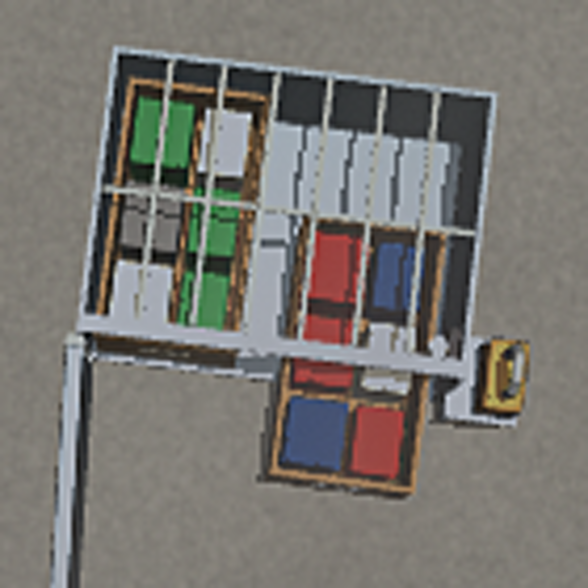

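The crop shows the cage roof corners at about (232,106), (323,118), (224,174) and (315,184) in full-image pixels. The bin's front top edge runs from (269,209) to (303,212), and the padlock is at (325,184).

```bash
cat >> h.py <<'E'
def fit():
    loc=np.array([[196,130],[196,-130],[0,130],[0,-130]])/1e3
    px=[(232.4,106.4),(323.1,117.6),(224,173.8),(315.4,183.8)]
    W=np.array([ray('top',*p,.15)[:2] for p in px])
    a=loc-loc.mean(0); b=W-W.mean(0)
    th=np.arctan2((a[:,0]*b[:,1]-a[:,1]*b[:,0]).sum(),(a*b).sum())
    Rm=np.array([[np.cos(th),-np.sin(th)],[np.sin(th),np.cos(th)]])
    o=W.mean(0)-Rm@loc.mean(0); return th,o,Rm,(W-o)@Rm
E
python3 - <<'E'
from h import *
th,o,Rm,l=fit(); print(th,o); print(l)
def inc(p): return (np.array(p)-o)@Rm
c2w=lambda x,y,z: np.r_[o+Rm@np.array([x,y]),z]
for p in[(268.8,208.8),(303.1,212.1)]: w=ray('top',*p,.096)[:2];print('bin',w,inc(w))
for p in[(222.9,176),(219.5,287)]: w=ray('top',*p,.148)[:2];print('door',w,inc(w))
for P in [(14,-165,145),(0,-130,150),(0,130,150),(0,-130,0),(196,-130,150)]:
  w=c2w(*np.array(P)/1e3); print(P,w,proj('scene',w),proj('top',w))
# zoom images
a=cv2.imread('pics/scene0.png')[140:280,190:325]
cv2.imwrite('pics/c2.png',cv2.resize(a,None,fx=4.2,fy=4.2,interpolation=cv2.INTER_CUBIC))
E
```

```text
-0.10202188666366206 [ 0.60332882 -0.04262972]
[[ 0.19411765  0.12835938]
 [ 0.19274058 -0.12910067]
 [ 0.00132353  0.12821397]
 [ 0.00381823 -0.12747268]]
bin [ 0.52513643 -0.04355026] [-0.07769206 -0.00887925]
bin [ 0.51733236 -0.14240677] [-0.07538751 -0.10801655]
door [0.61172415 0.08781722] [-0.00493369  0.13062368]
door [0.30677403 0.09035175] [-0.30855629  0.10208739]
(14, -165, 145) [ 0.6004516 -0.2081976  0.145    ] [207.9396311  232.46831755] [328.89428597 181.97398249]
(0, -130, 150) [ 0.59008897 -0.17195376  0.15      ] [213.14226412 222.48685126] [316.15797326 185.26479574]
(0, 130, 150) [0.61656867 0.08669431 0.15      ] [268.10153359 179.56923509] [223.30428844 174.19286268]
(0, -130, 0) [ 0.59008897 -0.17195376  0.        ] [217.30912766 249.28874147] [309.20849897 190.08189097]
(196, -130, 150) [ 0.78506983 -0.19191538  0.15      ] [258.68290684 258.92980111] [323.53862235 116.50904594]
```

View pics/c2.png

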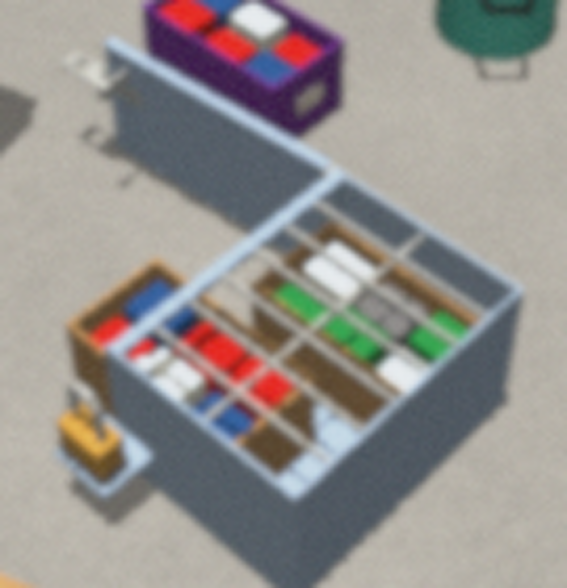

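The crop confirms the cage fit to about 3 mm. The cage origin is (0.603, -0.043) with yaw -0.102, the bin front is at cage x ≈ -77 mm and y ≈ -58 mm, and the door is at about 1.48 rad. A bar crosses the roof's front edge and could limit how far in vertical fingers can push. I'll check that bar with a brightness profile and head out at the same time.

```bash
cat >> h.py <<'E'
TH,O,RM,_=fit()
def rel(x,y,z,yaw=None):
    "shift in tool axes to bring TCP to cage-frame x,y (m), z"
    s=robot.observe(); w=np.r_[O+RM@np.array([x,y]),z]
    T=R.from_euler('xyz',s['tool_rot']).as_matrix()
    d=T.T@(w-s['tool_pos']); print('t',round(s['time'],2),'cage',np.round(RM.T@(np.array(s['tool_pos'][:2])-O),4),'z',round(s['tool_pos'][2],4),'yaw-cage',round(s['tool_rot'][2]-TH,3),'shift',np.round(d,4),'rows',round(np.linalg.norm(d)/.0417,1),'F',np.round(s['contact_force'],1))
E
python3 - <<'E'
from h import *
rel(-.11,-.058,.235)
im=cv2.imread('pics/top0.png'); sc=cv2.imread('pics/scene0.png')
for y in(.02,.06,-.115):
  print(y)
  for x in np.arange(-.02,.04,.004):
    p=np.array(proj('top',np.r_[O+RM@[x,y],.15]),np.float32); v=cv2.getRectSubPix(im,(1,1),tuple(map(float,p)))[0,0]
    q=np.array(proj('scene',np.r_[O+RM@[x,y],.15]),np.float32); v2=cv2.getRectSubPix(sc,(1,1),tuple(map(float,q)))[0,0]
    print(round(x*1e3),v,v2)
E
python3 -m jog '[[[-1,0.034,-0.023,0,0],[-1,0.068,-0.046,0,0],[-1,0.102,-0.07,0,0],[-1,0.136,-0.093,0,0],[-1,0.17,-0.116,0,0]]]'
```

```text
t 0.1 cage [-0.4129 -0.5074] z 0.2341 yaw-cage 0.374 shift [ 4.461e-01 -3.078e-01 -4.000e-04] rows 13.0 F [-0.5 -0.1  0.4]
0.02
-20 [117 124 128] [169 177 182]
-16 [129 131 132] [168 177 182]
-12 [183 173 168] [169 178 183]
-8 [114 107 101] [170 179 184]
-4 [107 100  93] [172 180 183]
0 [186 177 171] [184 187 185]
4 [177 169 164] [207 201 190]
8 [177 169 164] [223 212 194]
12 [169 162 158] [221 205 187]
16 [169 168 163] [199 186 175]
20 [156 154 148] [174 173 169]
24 [175 173 167] [169 175 176]
28 [174 174 168] [167 175 177]
32 [171 173 167] [165 173 175]
36 [171 174 168] [160 168 173]
0.06
-20 [118 125 129] [105  96  86]
-16 [114 120 121] [108  98  89]
-12 [139 132 127] [104  95  85]
-8 [46 52 57] [103  95  87]
-4 [61 68 72] [112 102  92]
0 [45 65 82] [140 128 114]
4 [172 161 155] [188 171 152]
8 [182 172 168] [219 203 182]
12 [182 170 167] [220 205 185]
16 [62 82 56] [195 182 167]
20 [56 76 53] [163 157 149]
24 [68 95 63] [150 148 144]
28 [ 76 114  67] [145 143 140]
32 [ 72 105  65] [146 146 144]
36 [48 76 43] [145 148 147]
-0.115
-20 [77 72 70] [ 47  70 108]
-16 [78 75 73] [ 45  63 151]
-12 [95 91 90] [ 41  51 205]
-8 [60 58 58] [ 43  51 227]
-4 [52 51 51] [ 54  56 229]
0 [68 65 64] [110 104 226]
4 [168 159 154] [177 163 215]
8 [182 173 168] [218 202 201]
12 [170 161 158] [212 195 182]
16 [65 66 69] [168 153 168]
20 [ 96  97 100] [107  99 189]
24 [86 84 87] [105 103 218]
28 [73 73 75] [163 158 223]
32 [66 67 69] [216 211 223]
36 [56 54 53] [230 226 223]
time: 0.52
tool_pos: [0.2742, -0.3466, 0.2345]
tool_rot: [-3.141, 0.0, 0.271]
contact_force: [1.6, 0.3, -0.5]
opening: 0.0633
grip_force: 0.0
```

The bar spans about x = 2–15 mm. Vertical fingers can therefore push the bin only flush, and the last 8 mm needs a brisk push that lets it coast, or a drag through the roof. I'll move on to the bin.

```bash
python3 -m jog '[[[-1,0.034,-0.023,0,0],[-1,0.068,-0.046,0,0],[-1,0.102,-0.07,0,0],[-1,0.136,-0.093,0,0],[-1,0.17,-0.116,0,0]]]' >/dev/null
python3 -m jog '[[[-0.3,0.034,-0.023,0,0.1],[-0.3,0.068,-0.046,0,0.2],[-0.3,0.102,-0.07,0,0.3],[-0.3,0.106,-0.075,0,0.374],[-0.3,0.106,-0.075,0,0.374]]]'
python3 -c "
from h import *
rel(-.11,-.058,.096)"
```

```text
time: 1.35
tool_pos: [0.4892, -0.0876, 0.2341]
tool_rot: [-3.141, 0.001, -0.101]
contact_force: [-1.2, -1.0, -0.4]
opening: 0.0325
grip_force: 0.0
t 1.35 cage [-0.109  -0.0564] z 0.2341 yaw-cage 0.001 shift [-0.0009  0.0017  0.1381] rows 3.3 F [-1.2 -1.  -0.4]
```

```bash
python3 -m jog '[[[-0.3,0,0.002,0.04,0],[-0.3,0,0.002,0.08,0],[-0.3,0,0.002,0.12,0],[-0.3,0,0.002,0.138,0],[-0.3,0,0.002,0.138,0]]]' | tail -3
python3 -m jog '[[[-0.3,0.008,0,0,0],[-0.3,0.016,0,0,0],[-0.3,0.024,0,0,0],[-0.3,0.032,0,0,0],[-0.3,0.032,0,0,0]]]'
python3 - <<'E'
from h import *
rel(-.0115,-.058,.096)
a=shot('top','top1')[110:235,255:345]
cv2.imwrite('pics/c3.png',cv2.resize(a,None,fx=4.5,fy=4.5,interpolation=cv2.INTER_CUBIC))
E
```

```text
contact_force: [-2.0, 0.7, 0.6]
opening: 0.0323
grip_force: 0.0
time: 2.18
tool_pos: [0.5214, -0.0962, 0.0982]
tool_rot: [3.141, -0.002, -0.102]
contact_force: [-0.9, 0.1, 0.7]
opening: 0.0321
grip_force: 0.4
t 2.18 cage [-0.076  -0.0616] z 0.0982 yaw-cage 0.0 shift [ 0.0645 -0.0036  0.0023] rows 1.6 F [-0.9  0.1  0.7]
```

View pics/c3.png

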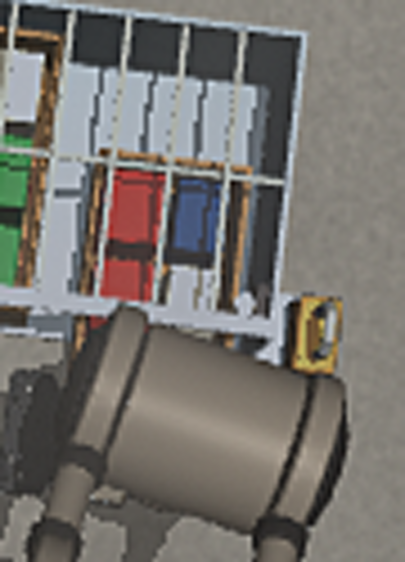

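The tool is on the bin's front, and the bin's back edge at crop (170,160) has already moved about 7 mm. Next I'll push slowly, then give a brisk push that stops short of the bar.

```bash
python3 -m jog '[[[-0.3,0.005,-0.004,0.002,0],[-0.3,0.01,-0.004,0.002,0],[-0.3,0.015,-0.004,0.002,0],[-0.3,0.02,-0.004,0.002,0],[-0.3,0.02,-0.004,0.002,0]]]'
python3 -m jog '[[[-0.3,0.008,0,0,0],[-0.3,0.041,0,0,0],[-0.3,0.041,0,0,0]]]'
python3 -m jog '[[[-0.3,0,0,0,0]]]'
python3 - <<'E'
from h import *
rel(-.0115,-.058,.096)
a=shot('top','top2')[95:225,215:345]
cv2.imwrite('pics/c4.png',cv2.resize(a,None,fx=4.5,fy=4.5,interpolation=cv2.INTER_CUBIC))
E
```

```text
time: 2.65
tool_pos: [0.5403, -0.0934, 0.095]
tool_rot: [3.142, 0.0, -0.102]
contact_force: [-2.1, -1.2, 1.5]
opening: 0.0321
grip_force: 1.2
time: 2.9
tool_pos: [0.5848, -0.0984, 0.0954]
tool_rot: [3.141, -0.005, -0.102]
contact_force: [-0.4, 0.9, 1.1]
opening: 0.032
grip_force: 0.0
time: 2.98
tool_pos: [0.5819, -0.0978, 0.0948]
tool_rot: [3.141, -0.002, -0.102]
contact_force: [-0.3, 0.1, -0.5]
opening: 0.0321
grip_force: 0.0
t 2.98 cage [-0.0157 -0.0571] z 0.0948 yaw-cage 0.0 shift [ 0.0042  0.0009 -0.0012] rows 0.1 F [-0.3  0.1 -0.5]
```

View pics/c4.png

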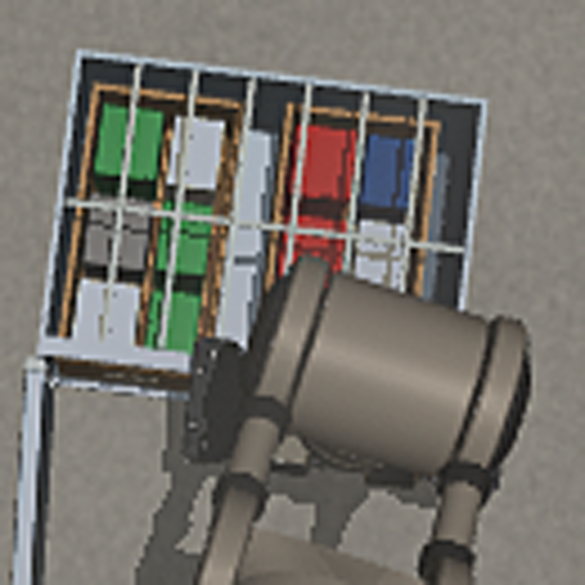

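The right bin's back edge runs (290,105)–(440,122), in line with the left bin, which is already home, so the bin has coasted in. I'll retreat upward and check with a picture from clear before moving to the door.

```bash
python3 -m jog '[[[-1,-0.025,0,0,0],[-1,-0.045,0,-0.02,0],[-1,-0.06,-0.01,-0.055,0],[-1,-0.08,-0.03,-0.085,0],[-1,-0.1,-0.06,-0.1,0]]]' >/dev/null
python3 -m jog '[[[-1,-0.025,-0.033,0,0],[-1,-0.05,-0.066,0,0],[-1,-0.075,-0.099,0,0],[-1,-0.09,-0.13,0,0],[-1,-0.092,-0.147,0,0]]]' >/dev/null
python3 - <<'E'
from h import *
rel(-.207,.150,.098)
im=shot('top','top3'); inc=lambda p,z:(np.array(ray('top',*p,z)[:2])-O)@RM
a=im[95:225,215:345]
cv2.imwrite('pics/c5.png',cv2.resize(a,None,fx=4.5,fy=4.5,interpolation=cv2.INTER_CUBIC))
hsv=cv2.cvtColor(im,cv2.COLOR_BGR2HSV)
m=cv2.inRange(hsv,(135,80,40),(165,255,200)); ys,xs=np.nonzero(m[200:310,130:215]); print('purple px',xs.min()+130,xs.max()+130,inc((xs.max()+130,230),.09))
print(robot.observe()['qpos'])
E
```

```text
t 3.87 cage [-0.2128  0.1519] z 0.1949 yaw-cage 0.002 shift [0.0058 0.002  0.0969] rows 2.3 F [-0.7  0.1 -0.5]
purple px 146 188 [-0.16568363  0.21485838]
[0.13120773 0.20753938 1.83239016 0.00195278 1.10051733 1.80048874]
```

View pics/c5.png

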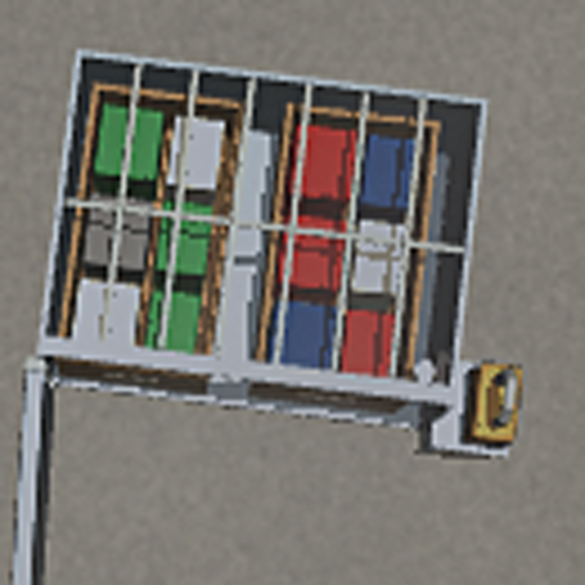

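The bin is fully home and level with the left bin: front edges at (150,380) and (330,400), back edges in line. Next I'll work out door-push waypoints.

```bash
python3 -m jog '[[[-1,0.006,0.002,0.035,0],[-1,0.006,0.002,0.07,0],[-1,0.006,0.002,0.097,0],[-1,0.006,0.002,0.097,0]]]'
python3 - <<'E'
from h import *
rel(-.207,.150,.098)
p0=None
for a in [1.48,1.4,1.3,1.2,1.1,1.,.9,.8,.7,.6,.5,.4,.3,.2,.12,.06,.03,0]:
    r=.2; g=.006+.0095*np.cos(a)+.019*np.sin(a)
    p=np.array([-.006-r*np.sin(a)-g*np.cos(a), .13-r*np.cos(a)+g*np.sin(a)])
    print(a,np.round(p*1e3,1),'step',None if p0 is None else np.round((p-p0)*1e3,1)); p0=p
E
```

```text
time: 4.25
tool_pos: [0.4156, 0.1244, 0.0959]
tool_rot: [3.141, 0.001, -0.102]
contact_force: [-0.2, -0.4, 1.4]
opening: 0.0005
grip_force: 0.0
t 4.25 cage [-0.2037  0.147 ] z 0.0959 yaw-cage 0.0 shift [-0.0033 -0.003  -0.0021] rows 0.1 F [-0.2 -0.4  1.4]
1.48 [-207.5  137.5] step None
1.4 [-207.6  122. ] step [ -0.1 -15.6]
1.3 [-205.9  102.4] step [  1.7 -19.6]
1.2 [-202.2   82.8] step [  3.6 -19.5]
1.1 [-196.6   63.6] step [  5.6 -19.3]
1.0 [-188.9   44.8] step [  7.7 -18.8]
0.9 [-179.3   26.7] step [  9.6 -18.1]
0.8 [-167.8    9.5] step [ 11.6 -17.2]
0.7 [-154.4   -6.5] step [ 13.4 -16. ]
0.6 [-139.2  -21.2] step [ 15.1 -14.7]
0.5 [-122.5  -34.3] step [ 16.7 -13.1]
0.4 [-104.3  -45.6] step [ 18.2 -11.3]
0.3 [-84.9 -55. ] step [19.4 -9.4]
0.2 [-64.4 -62.2] step [20.4 -7.3]
0.12 [-47.5 -66.4] step [16.9 -4.2]
0.06 [-34.6 -68.6] step [12.9 -2.2]
0.03 [-28.1 -69.4] step [ 6.5 -0.8]
0 [-21.5 -70. ] step [ 6.6 -0.6]
```

```bash
python3 -m jog '[[[-1,-0.002,0.01,-0.001,0],[-1,-0.003,0.025,-0.001,0],[-1,-0.002,0.045,-0.001,0],[-1,0.002,0.064,-0.001,0],[-1,0.007,0.083,-0.001,0]]]'
python3 -m jog '[[[-1,0.008,0.019,0,0],[-1,0.017,0.037,0,0],[-1,0.029,0.054,0,0],[-1,0.042,0.07,0,0],[-1,0.057,0.085,0,0]]]'
python3 -c "
from h import *
rel(-.1392,-.0212,.097)"
```

```text
time: 4.67
tool_pos: [0.4144, 0.0405, 0.0992]
tool_rot: [3.141, -0.001, -0.102]
contact_force: [1.0, 0.9, -0.2]
opening: 0.0003
grip_force: 0.2
time: 5.08
tool_pos: [0.4625, -0.0502, 0.0992]
tool_rot: [3.141, -0.0, -0.103]
contact_force: [-0.1, 0.5, -0.6]
opening: 0.0002
grip_force: 0.2
t 5.08 cage [-0.1393 -0.0218] z 0.0992 yaw-cage -0.001 shift [ 0.0001 -0.0006  0.0022] rows 0.1 F [-0.1  0.5 -0.6]
```

```bash
python3 -m jog '[[[-1,0.017,0.013,0,0],[-1,0.035,0.024,0,0],[-1,0.054,0.034,0,0],[-1,0.075,0.041,0,0],[-1,0.092,0.045,0,0]]]'
python3 -m jog '[[[-1,0.005,0.001,0,0],[-1,0.01,0.002,0,0],[-1,0.015,0.002,0,0],[-1,0.02,0.003,0,0],[-1,0.02,0.003,0,0]]]'
python3 -c "
from h import *
rel(-.0215,-.07,.099)"
```

```text
time: 5.5
tool_pos: [0.5506, -0.1047, 0.0993]
tool_rot: [3.141, -0.001, -0.103]
contact_force: [0.5, -0.5, 0.3]
opening: 0.0007
grip_force: 0.0
time: 5.92
tool_pos: [0.5695, -0.1078, 0.0989]
tool_rot: [3.141, -0.0, -0.102]
contact_force: [0.4, 0.6, -0.3]
opening: 0.0002
grip_force: 0.0
t 5.92 cage [-0.027  -0.0683] z 0.0989 yaw-cage -0.0 shift [ 0.0055  0.0017 -0.0001] rows 0.1 F [ 0.4  0.6 -0.3]
```

```bash
python3 -m jog '[[[-1,0.002,0,0,0],[-1,0.004,0,0,0],[-1,0.006,0,0,0],[-1,0.007,0,0,0],[-1,0.007,0,0,0]]]'
python3 - <<'E'
from h import *
rel(-.0215,-.07,.099)
a=shot('scene','sc4')[140:280,170:325]
cv2.imwrite('pics/c6.png',cv2.resize(a,None,fx=4.2,fy=4.2,interpolation=cv2.INTER_CUBIC))
E
```

```text
time: 6.33
tool_pos: [0.5749, -0.108, 0.0988]
tool_rot: [-3.141, 0.004, -0.102]
contact_force: [-8.5, -0.2, 6.9]
opening: 0.0006
grip_force: 4.3
t 6.33 cage [-0.0216 -0.0679] z 0.0988 yaw-cage 0.0 shift [ 0.0001  0.0021 -0.0002] rows 0.0 F [-8.5 -0.2  6.9]
```

View pics/c6.png

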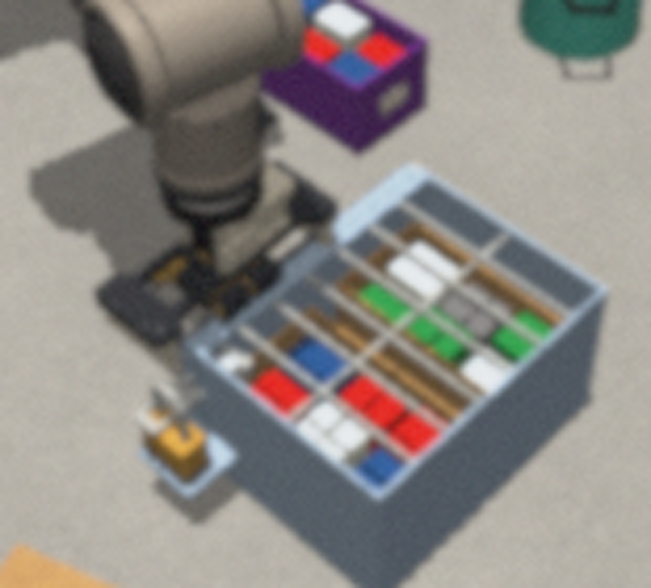

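The door is nearly shut, with its tab near the padlock at (160,420), and it pushes back with 8.5 N at the roller. I'll keep pushing in small steps.

```bash
python3 -m jog '[[[-1,0.001,0.002,-0.001,0],[-1,0.002,0.002,-0.001,0],[-1,0.003,0.002,-0.001,0],[-1,0.004,0.002,-0.001,0],[-1,0.004,0.002,-0.001,0]]]'
python3 -c "
from h import *
rel(-.0215,-.07,.099)"
```

```text
time: 6.8
tool_pos: [0.5746, -0.1087, 0.0989]
tool_rot: [-3.139, 0.014, -0.101]
contact_force: [-22.9, 4.6, 10.9]
opening: 0.0001
grip_force: 11.5
t 6.8 cage [-0.0219 -0.0686] z 0.0989 yaw-cage 0.001 shift [ 0.0004  0.0014 -0.0001] rows 0.0 F [-22.9   4.6  10.9]
```

```bash
python3 -m jog '[[[-1,-0.01,0,0,0],[-1,-0.03,0,-0.02,0],[-1,-0.06,0,-0.06,0],[-1,-0.09,0,-0.1,0],[-1,-0.12,-0.02,-0.12,0]]]'
python3 -m jog '[[[-1,-0.02,-0.04,0,0],[-1,-0.04,-0.07,0,0],[-1,-0.04,-0.1,0,0]]]' >/dev/null
python3 - <<'E'
from h import *
rel(-.0215,-.07,.099)
im=shot('top','top5')
a=im[150:220,210:345]; a=cv2.resize(a,None,fx=5.5,fy=5.5,interpolation=cv2.INTER_CUBIC)
b=shot('scene','sc5')[210:265,190:290] ; b=cv2.resize(b,(a.shape[1]*3//5,a.shape[1]*3//5*55//100)); 
c=np.zeros((a.shape[0]+0,a.shape[1],3),np.uint8)
b=b[:599-a.shape[0]]; d=np.zeros((b.shape[0],a.shape[1],3),np.uint8); d[:,:b.shape[1]]=b
cv2.imwrite('pics/c7.png',np.vstack([a,d])); print(a.shape,b.shape)
E
```

```text
time: 7.22
tool_pos: [0.4728, -0.0861, 0.2134]
tool_rot: [3.14, -0.003, -0.104]
contact_force: [-0.3, -0.0, 0.5]
opening: 0.0003
grip_force: 0.0
t 7.47 cage [-0.1691  0.0461] z 0.212 yaw-cage -0.001 shift [0.1478 0.116  0.1128] rows 5.3 F [-0.2  0.1 -0.3]
(385, 742, 3) (214, 445, 3)
```

View pics/c7.png

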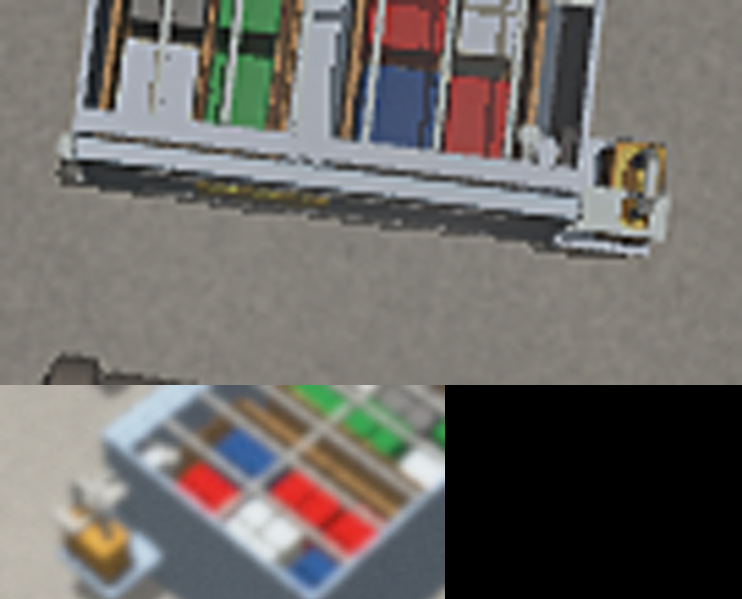

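The door lies along the cage front with a thin, nearly even gap, and the tab is over the padlock at (640,215). I'll check the angle from edge profiles.

Run:
```python
from h import *
im=cv2.imread('pics/top5.png',0).astype(np.float32)
xs=np.arange(-.03,.02,.001)
def prof(y): return np.array([cv2.getRectSubPix(im,(1,1),tuple(map(float,proj('top',np.r_[O+RM@[x,y],.148]))))[0,0] for x in xs])
Y=[];E1=[]
for y in np.arange(-.11,.125,.015):
    p=np.mean([prof(y+k) for k in(-.004,0,.004)],0); s=slice(5,30)
    up=xs[5+np.argmax(np.diff(p)[5:25])]; i=np.where(xs>up+.004)[0]; j=i[0]+np.argmin(p[i[0]:i[0]+14])
    print(round(y,3),'outer edge',round(up*1e3,1),'gap',round(xs[j]*1e3,1)); Y.append(y);E1.append(up)
print(np.polyfit(Y,E1,1))
```

```text
-0.11 outer edge -12.0 gap 1.0
-0.095 outer edge -12.0 gap 0.0
-0.08 outer edge -12.0 gap 1.0
-0.065 outer edge -12.0 gap 1.0
-0.05 outer edge -12.0 gap 0.0
-0.035 outer edge -12.0 gap 1.0
-0.02 outer edge -11.0 gap 1.0
-0.005 outer edge -11.0 gap 0.0
0.01 outer edge -12.0 gap 1.0
0.025 outer edge -11.0 gap 2.0
0.04 outer edge -11.0 gap 1.0
0.055 outer edge -12.0 gap 1.0
0.07 outer edge -11.0 gap 2.0
0.085 outer edge -11.0 gap 1.0
0.1 outer edge -12.0 gap 1.0
0.115 outer edge -11.0 gap 2.0
[ 0.00382353 -0.01157206]
```

The door's outer edge sits at x = -12 mm along its whole length (slope 0.004), so it is shut and latched. Next is the shackle.

```bash
python3 -m jog '[[[-1,0.026,0.031,0,0],[-1,0.052,0.062,0,0],[-1,0.078,0.093,0,0],[-1,0.104,0.124,0,0],[-1,0.13,0.155,0,0]]]' >/dev/null
python3 -m jog '[[[-1,0.026,0.029,0,0],[-1,0.053,0.058,0,0],[-1,0.053,0.058,0.02,0],[-1,0.053,0.058,0.04,0],[-1,0.053,0.058,0.04,0]]]'
python3 -c "
from h import *
rel(.014,-.166,.155)"
```

```text
time: 8.4
tool_pos: [0.6015, -0.2121, 0.1663]
tool_rot: [-3.139, 0.008, -0.103]
contact_force: [-1.8, 0.4, -1.2]
opening: 0.0004
grip_force: 0.0
t 8.4 cage [ 0.0154 -0.1688] z 0.1663 yaw-cage -0.001 shift [-0.0014 -0.0028  0.0113] rows 0.3 F [-1.8  0.4 -1.2]
```

```bash
python3 -m jog '[[[-1,-0.001,-0.002,0.008,0],[-1,-0.001,-0.002,0.013,0],[-1,-0.001,-0.002,0.016,0],[-1,-0.001,-0.002,0.019,0],[-1,-0.001,-0.002,0.022,0]]]'
python3 -m jog '[[[-1,0,0,0.002,0],[-1,0,0,0.004,0],[-1,0,0,0.006,0],[-1,0,0,0.007,0],[-1,0,0,0.007,0]]]'
```

```text
time: 8.82
tool_pos: [0.6032, -0.2096, 0.1504]
tool_rot: [3.141, -0.002, -0.102]
contact_force: [-0.6, 0.3, 6.7]
opening: 0.0002
grip_force: 3.4
time: 9.23
tool_pos: [0.6032, -0.2098, 0.1437]
tool_rot: [3.14, -0.002, -0.102]
contact_force: [0.0, -0.9, 1.6]
opening: 0.0007
grip_force: 1.2
```

The force rose and then fell away at about 9 mm, so it snapped. I'll follow through to the bottom, retreat and look.

```bash
python3 -m jog '[[[-1,0,0,0.002,0],[-1,0,0,0.004,0],[-1,0,0,0.006,0],[-1,0,0,0.007,0],[-1,0,0,0.007,0]]]'
python3 -m jog '[[[-1,0,0,-0.02,0],[-1,0,0,-0.05,0],[-1,0,0,-0.09,0],[-1,-0.03,0,-0.11,0],[-1,-0.07,0,-0.11,0]]]' >/dev/null
python3 -m jog '[[[-1,-0.04,0,0,0],[-1,-0.08,0,0,0],[-1,-0.12,0,0,0],[-1,-0.15,0,0,0],[-1,-0.15,0,0,0]]]'
python3 - <<'E'
from h import *
a=shot('top','top6')[95:225,205:345]; b=shot('scene','sc6')[215:265,190:240]
a=cv2.resize(a,(560,520),interpolation=cv2.INTER_CUBIC); b=cv2.resize(b,(240,240),interpolation=cv2.INTER_CUBIC)
b0=cv2.resize(cv2.imread('pics/sc5.png')[215:265,190:240],(240,240),interpolation=cv2.INTER_CUBIC)
c=np.zeros((520,800,3),np.uint8); c[:,:560]=a; c[:240,560:]=b0; c[250:490,560:]=b; cv2.imwrite('pics/c8.png',c)
f=lambda n:cv2.imread(f'pics/{n}.png').astype(int)
d=np.abs(f('top6')-f('top0')).max(2)
for n,(u0,u1,v0,v1) in dict(tub=(50,122,170,230),carton=(358,410,140,200),tape=(355,400,215,262),purple=(145,192,218,290)).items(): print(n,(d[v0:v1,u0:u1]>60).mean())
E
```

```text
time: 9.65
tool_pos: [0.6032, -0.2098, 0.1372]
tool_rot: [3.141, -0.002, -0.102]
contact_force: [-3.3, 1.3, 12.8]
opening: 0.0004
grip_force: 5.4
time: 10.48
tool_pos: [0.3791, -0.1856, 0.2449]
tool_rot: [-3.141, 0.003, -0.103]
contact_force: [1.2, 0.1, 0.5]
opening: 0.0006
grip_force: 0.0
tub 0.0
carton 0.0
tape 0.02033096926713948
purple 0.0
```

View pics/c8.png

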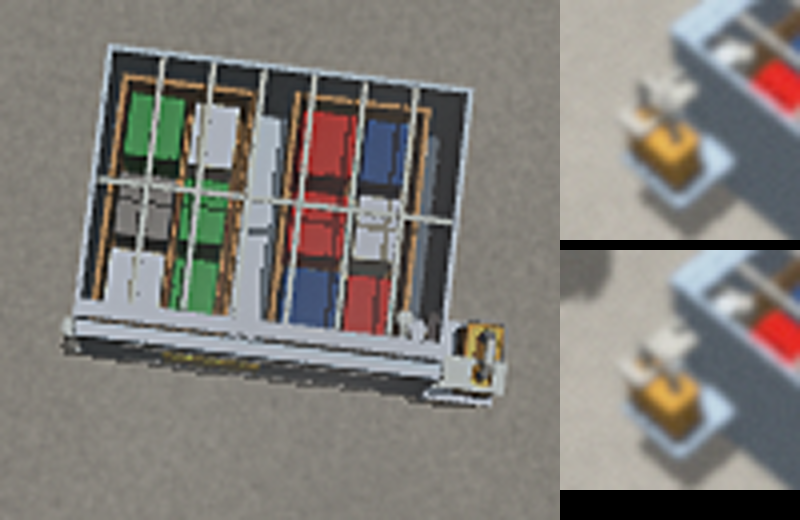

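The bins are home and the door is shut flush. In the lower inset the shackle at (665,375) sits lower than before, at (665,90) in the upper one, and the press ended solidly at 129 mm. The tub and carton pixels haven't changed, and the 2% change near the tape is probably the arm's shadow.

```bash
python3 -c "
from cell import robot
print(robot.hand_in())"
```

```text
the job is handed in; nothing more can be done
None
```

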